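# Close the vent plug and hold the battery lock bolt drawn

### The arm

A 6-joint arm with a two-finger parallel gripper is mounted at the origin on the work surface. World frame = base frame: x ahead of the robot, y to its left, z up, the work surface at z = 0. Lengths are in mm, angles in rad, forces in N, time in s.
With the tool pointing down it reaches from about 400 to 925 mm from the base axis. Payload 12.5 kg.
Tool frame: the origin (TCP) lies at the centre of the arm's flange, where the gripper is bolted on; the fingertips stand 190 mm ahead of it and the grasp point (between the pads) lies env.grip_point_offset ahead of it (env.grip_point_offset is the distance from the TCP to the grasp point, in mm); z points along the fingers, x is the direction in which the jaws open and shut, and the axes are right-handed (so a half turn about z gives the same grasp; the last joint's range is limited). The gripper opens to 95 mm and grips with 3 to 60 N. Pads are 20 mm wide; open, the fingers measure 119 mm over their backs; the gripper's body (75 mm by 180 mm) begins 59 mm behind the grasp point.
Start: joints at [-1.362, 0.491, 1.559, -0, 1.092, -0.106], TCP at [193.536, -594.28, 404.761] pointing down, gripper open.
Joint ranges: [-3.1, 3.1], [-0.84, 2.19], [0.05, 2.79], [-1.13, 4.28], [0.06, 2.93], [-2.69, 2.69]. Speed limits (rad/s): [2.22, 2.22, 2.79, 3.14, 3.14, 3.14].

### API

Orientations are given as [roll, pitch, yaw] about the fixed x, y, z axes, in that order (R = Rz(yaw) Ry(pitch) Rx(roll)).
In Python, from cell import state, read_camera, camera_model, job_done, env gives the robot as it stands.
- The arm moves only by the tool arm_command, never from a script. Its argument "steps" is a list of rows, each a list of 6 numbers: the shift along the tool's x, y, z in cm, then the turn, a rotation vector about the tool's x, y, z in degrees. In form: [[dx, dy, dz, rx, ry, rz], ...]. A call has 1 to 12 rows; each row is the pose to reach, as a shift and turn from the pose commanded when the call began, along the tool's axes at that moment; what a row does not reach only later rows make up. A row lasts 1/12 s, in which the tool goes at most 41.7 mm and 7.16 degrees, less where a joint would pass 70% of its speed; a pose out of reach is approached as far as the arm can. A call with a gripper value outside its range is refused whole. "jaw" is the finger opening in cm, from 0 to 9.51, set as the call begins (left out, the last holds). The fingers move at their own pace and stop on an object; the grip force is fixed at half the most. Time passes only in rows, so rows that repeat a pose let the fingers close. It gives the time, the measured TCP pose, the force and the opening at its end, in the units of the state.
- state(): the state, without advancing time (a new reading comes with each control period).
- read_camera(name): name is "scene" or "top" or "wrist"; returns the picture (480x640x3 uint8, red, green, blue); there is no depth.
- camera_model(name): a dict with "K" (3x3 intrinsics, pixels), "xyz" and "rotation" of the camera in the world. Camera axes: x right, y up, looking along -z (the intrinsics and any distortion apply to the point x, -y, -z); pixel columns grow to the right and rows downward; lengths in mm; the calibration is good to about 2 mm. A picture is of the moment at which its call begins: read the wrist's pose just before it. camera_model takes no time and is no camera call; for the wrist camera it gives the pose at the moment of the call.
- job_done(): hands the job in, once; it reports no verdict.
The state is a dict: "t": time; "joints": joint angles; "qvel": joint speeds; "tau": joint torques, N m; "eef_pos": TCP position; "tcp_rot": TCP orientation; "ft_force": force on the tool from outside, world axes, zero at the start; "moment": the same for the moment, N m; "opening": opening from 0.0 (shut) to 1.0 (fully open).
Only numpy, scipy, OpenCV 4.12 (cv2) and the standard library are available. Lean on these libraries where they do the work, as an engineer would, in place of code of your own. Each camera call takes 0.05 s, during which the arm holds its last target. There are 200 camera calls.

### The job

The forklift battery is about to be hoisted out: first close the one vent plug that was left open, turning its wing clockwise until it is fully home, in line with its two post covers like the other five. Then take the D-handle of the spring-loaded lock bolt beside the battery, pull the bolt out until the groove in its rod has just come clear of the end of the guide tube, and keep it there: finish while still holding the handle, because the spring draws the bolt back in. Leave the other plugs closed and the things lying about where they are.

Things in the scene. Friction and masses are not known exactly. Their poses are not given: they have to be found in the camera images.
- battery: the battery, fixed in a well of the deck: steel tray 293 (its x) by 336 mm (its y), rim 98 mm above the deck, six cells in 3 rows along x (pitch 91 mm) by 2 columns along y (158 mm). Grey lids 85 mm above the deck, each with a vent plug at its centre and two black post covers (34 mm across, 24 high) 50 mm either side of it along y, some joined by low links. Origin: tray centre at deck level.
- vent1 (a joint): the vent plug left open, on any one of the six cells: captive, quarter-turn. 0 = closed at its stop (wing along the battery's y, in line with its two post covers, like the other five); 1.0 to 1.45 rad at the start (wing across). Turns about the vertical, clockwise from above to close (value falls). Friction about 0.12 N m keeps it where left; it cannot lift off.
- vent1_wing (a point): top centre of the open plug's upright wing, on its turning axis, 139 mm above the deck (54 above the lid); turns with the plug. Wing 50 mm long (this point's y), 12 mm thick (its x), 26 mm tall, on a round cap 36 mm across whose top is 26 mm below this point. z up.
- lock_bolt (a joint): the spring-return battery lock bolt, m pulled out: 0 = home in the battery's keeper; 0.032 = the dark groove (5 mm wide) in the bright rod (16 mm thick) has just come wholly out of the guide tube (at rest it is hidden inside); stop at 0.055. The spring pulls it back with about 10 N at home, 19 N at the groove.
- bolt_grip (a point): on the lock bolt's D-handle, moving with it: the middle of its round grip bar, 55 mm above the deck. Bar 16 mm thick, 112 mm long along this point's x, pulled along its -y (level, straight out from the battery's side). Inside, the D is 92 mm wide with 60 mm free between the bar's centre and the yoke on the rod; free below and above.
- tube_end (a point): centre of the outer end face of the fixed guide tube (36 mm thick, bronze end bush 39 mm, axis 55 mm above the deck); the bolt's rod comes out of it along this point's -y. The grip bar's centre is 82 mm from it with the bolt home.
- spanner: bystander: steel spanner 170 mm long lying on the deck beside the lock bolt; origin under its middle.
- funnel: bystander: white plastic funnel 90 mm wide and 105 mm high, standing mouth down on the deck beside the lock bolt; origin at the centre of its underside.
- post_cover: bystander: loose black cap 30 mm across and 16 mm high lying on the cell lids; origin at the centre of its underside.
- refractometer: bystander: hand refractometer 175 mm long and 33 mm thick, lying on the deck to the left of the battery; origin at deck level under its middle.
- water_bottle: bystander: white bottle 84 mm across and 210 mm high, standing to the left of the battery; origin at the centre of its underside.
- meter: bystander: black multimeter 85 by 175 by 40 mm lying to the left of the battery; origin at the centre of its underside.
- post_brush: bystander: brush lying on the deck to the right in front of the robot; origin at deck level under its middle.
- vent2 (a joint): one of the five other vent plugs, same shape and joint as vent1, already closed (0); to be left closed.
- vent3 (a joint): one of the five other vent plugs, same shape and joint as vent1, already closed (0); to be left closed.
- vent4 (a joint): one of the five other vent plugs, same shape and joint as vent1, already closed (0); to be left closed.
- vent5 (a joint): one of the five other vent plugs, same shape and joint as vent1, already closed (0); to be left closed.
- vent6 (a joint): one of the five other vent plugs, same shape and joint as vent1, already closed (0); to be left closed.

How it is judged:
By the outcome, as a careful person would: the job done as asked, in the order asked, and still so for the second after the job is handed in, while the arm keeps its last pose, push and grip.
It also fails if it takes over 54 s, if anything falls off the work surface, if the arm or the gripper's body presses on something with over 40 N, if the wrist force passes 120 N, or if a joint passes its speed limit or range.

## Working session

There is one attempt and no reset: what is moved stays moved. The work goes in short steps, Python scripts to look and compute and a tool call to move; the robot and the scene stay as the last step left them, time stands still between calls to the robot, and variables do not carry over. Pictures are saved under pics/ and viewed, about 8 in all and at most 12, crops included, and the job is handed in when it is done.

Besides the shell and the picture viewer there is one more tool, called after ">>>" as name(argument=value, ...) on one line, values as JSON. arm_command: Moves the arm, as the interface text tells. Its arguments: {"type":"object","properties":{"steps":{"type":"array"},"jaw":{"type":"number"}},"required":["steps"]}

```bash
ls; mkdir -p pics; python3 - <<'E'
from cell import *
import cv2,numpy as np
for n in("scene","top"):
    im=read_camera(n); cv2.imwrite(f"pics/{n}0.png",im[:,:,::-1])
    m=camera_model(n); print(n,m)
print(state(),env.grip_point_offset)
E
```

```text
pics
scene {'K': array([[465.28833734,   0.        , 324.71027406],
       [  0.        , 465.28833734, 243.07610556],
       [  0.        ,   0.        ,   1.        ]]), 'xyz': array([1433.13779003,  231.63509159,  759.93820427]), 'rotation': array([ 0.98672924, -0.01032743,  1.69969833])}
top {'K': array([[595.41732396,   0.        , 312.87583468],
       [  0.        , 595.41732396, 244.05329664],
       [  0.        ,   0.        ,   1.        ]]), 'xyz': array([ 347.93617069,   89.31506296, 1653.41005899]), 'rotation': array([ 0.07633889,  0.01126398, -1.59524891])}
{'t': 0.1, 'joints': array([-1.36158301e+00,  4.91458534e-01,  1.55938557e+00, -3.50875755e-05,
        1.09171816e+00, -1.05622361e-01]), 'qvel': array([ 9.00585749e-04, -1.11082255e-03, -2.47643554e-03, -7.40840109e-04,
        7.95339713e-05,  3.89833874e-04]), 'tau': array([ 2.15963140e-03, -6.13623190e+01, -2.58604324e+01,  6.93844096e-02,
        4.70457750e-02, -5.28116004e-05]), 'eef_pos': array([ 193.5360281 , -594.24229855,  404.24642638]), 'tcp_rot': array([-3.14152138e+00,  9.67487161e-04, -1.25594442e+00]), 'ft_force': array([-0.31307555, -0.87416933,  0.16547298]), 'moment': array([ 0.00216399, -0.03968943, -0.001855  ]), 'opening': 0.99973854963887} 171.3
```

View pics/scene0.png

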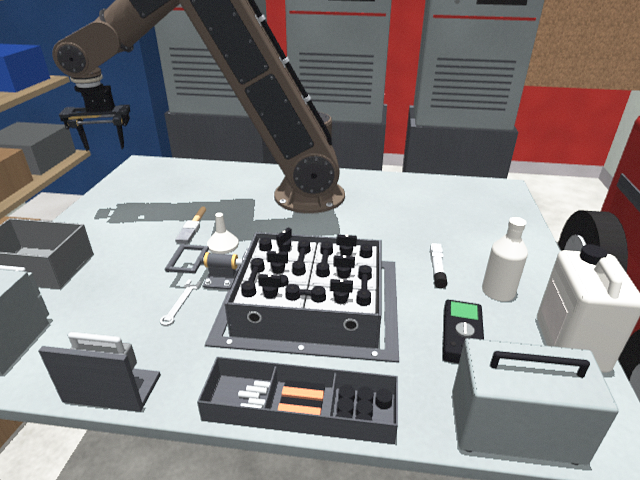

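View pics/top0.png

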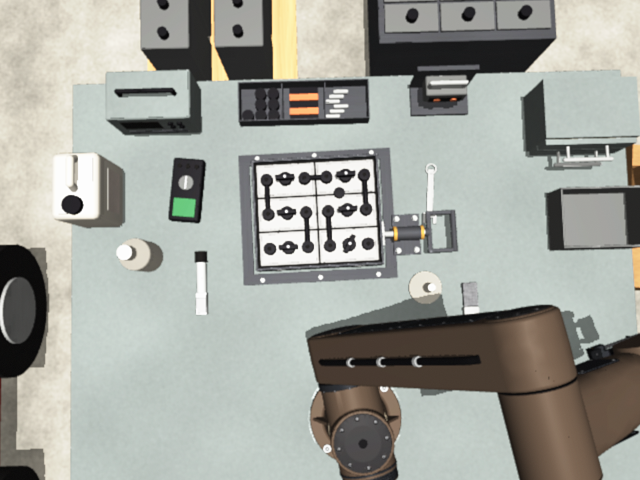

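The top view shows the open plug in the near-right cell at about (349,243), and the D-handle at about (441,231). The funnel is at (425,287) and the spanner at (431,190). I'll enlarge that area next.

```bash
python3 - <<'E'
import cv2
im=cv2.imread("pics/top0.png")[140:300,240:480]
cv2.imwrite("pics/topc.png",cv2.resize(im,None,fx=3.333,fy=3.333,interpolation=cv2.INTER_CUBIC))
E
```

```text
(no output)
```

View pics/topc.png

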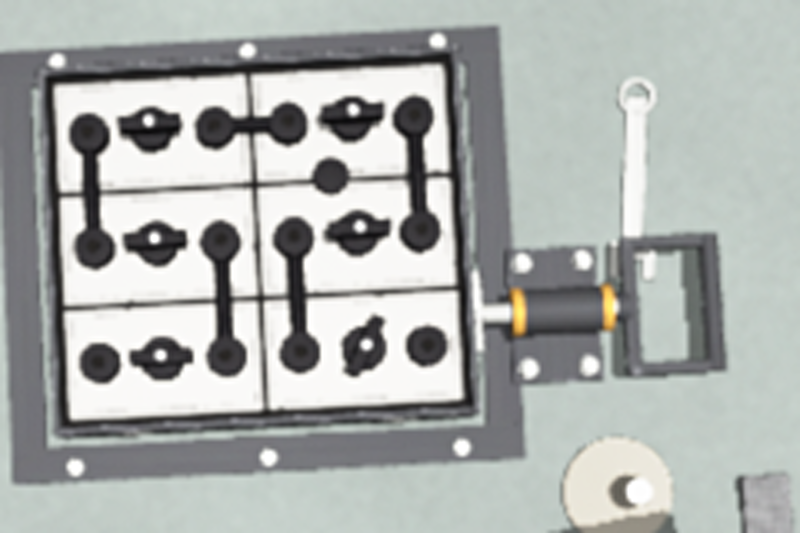

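```bash
cat > h.py <<'E'
import numpy as np, cv2
from scipy.spatial.transform import Rotation as R
from scipy.optimize import least_squares
from cell import *
def proj(m,P):
    c=(np.atleast_2d(P)-m["xyz"])@R.from_euler("xyz",m["rotation"]).as_matrix()
    c=c*[1,-1,-1]; q=c@m["K"].T; return q[:,:2]/q[:,2:]
def ray(m,uv,z):
    d=np.linalg.inv(m["K"])@[*uv,1]; d=R.from_euler("xyz",m["rotation"]).as_matrix()@(d*[1,-1,-1])
    return m["xyz"]+d*(z-m["xyz"][2])/d[2]
def loc(p,L): # p=x,y,yaw
    c,s=np.cos(p[2]),np.sin(p[2]); L=np.atleast_2d(L)
    return np.c_[p[0]+c*L[:,0]-s*L[:,1],p[1]+s*L[:,0]+c*L[:,1],L[:,2]]
posts=np.array([[x,y,109] for x in(91,0,-91) for y in(129,29,-29,-129)],float)
E
python3 - <<'E'
from h import *
m=camera_model("top")
c=lambda a:np.array(a,float)/3.3333+[240,140]
px=c([(89,133),(214,126),(289,122),(414,116),(95,247),(220,240),(293,236),(420,231),(100,362),(227,354),(300,350),(428,345)])
P=posts.copy();P[:,2]=104
f=least_squares(lambda p:(proj(m,loc(p,P))-px).ravel(),[500,100,0])
print("battery",f.x,np.abs(f.fun).max())
print("vent1",loc(f.x,[-91,-79,139]),"dot",ray(m,c((366,345)),139))
a,b=ray(m,c((378,320)),139),ray(m,c((350,374)),139);d=a-b
print("wing mid",(a+b)/2,np.linalg.norm(d),"angle from world y",np.arctan2(-d[0],d[1]), np.arctan2(d[1],d[0]))
w=camera_model("wrist");s=state();T=R.from_euler("xyz",s["tcp_rot"])
print("cam in tool",T.inv().apply(w["xyz"]-s["eef_pos"]),(T.inv()*R.from_euler("xyz",w["rotation"])).as_matrix().round(3),w["K"])
print("bar",ray(m,c((712,304)),63),"tube",ray(m,c((614,307)),60))
E
```

```text
battery [5.52235188e+02 9.04280135e+01 2.66415800e-02] 0.4545225996601516
vent1 [[463.37191643   9.03195089 139.        ]] dot [463.18818041   9.38795365 139.        ]
wing mid [461.71299749  10.9499718  139.        ] 46.69315243147439 angle from world y -2.0760049031219134 -0.5052085763270167
cam in tool [ -0.34006212 -73.81514497  20.17289189] [[ 1.     0.001 -0.001]
 [ 0.001 -0.965 -0.263]
 [-0.001  0.263 -0.965]] [[361.83660454   0.         313.54840595]
 [  0.         361.83660454 234.63801556]
 [  0.           0.           1.        ]]
bar [ 494.94580423 -273.12637557   63.        ] tube [ 494.80989169 -195.070059     60.        ]
```

```bash
cat >> h.py <<'E'
def go(xyz,yaw):
    s=state(); T=R.from_euler("xyz",s["tcp_rot"]); G=R.from_euler("xyz",[np.pi,0,yaw])
    print("t",s["t"],"cm",(T.inv().apply(np.array(xyz)-s["eef_pos"])/10).round(2),"deg",np.degrees((T.inv()*G).as_rotvec()).round(2))
E
python3 -c "
from h import *
go([463.3,9.2,370],1.066)"
```

```text
t 0.1 cm [-49.02 -44.34   3.48] deg [-7.0000e-02  2.0000e-02 -1.3304e+02]
```

>>> arm_command(steps=[[-49,-44.3,3.4,0,0,-133],[-49,-44.3,3.4,0,0,-133],[-49,-44.3,3.4,0,0,-133],[-49,-44.3,3.4,0,0,-133],[-49,-44.3,3.4,0,0,-133],[-49,-44.3,3.4,0,0,-133],[-49,-44.3,3.4,0,0,-133],[-49,-44.3,3.4,0,0,-133],[-49,-44.3,3.4,0,0,-133],[-49,-44.3,3.4,0,0,-133],[-49,-44.3,3.4,0,0,-133],[-49,-44.3,3.4,0,0,-133]], jaw=3.4)

```text
t: 1.1
eef_pos: [397.5, -136.4, 379.0]
tcp_rot: [3.141, -0.0, 0.25]
ft_force: [1.4, -1.4, 0.6]
opening: 0.36
```

```bash
python3 -c "
from h import *
go([463.3,9.2,370],1.066);print(state()['ft_force'])"
```

```text
t 1.1 cm [  9.97 -12.49   0.9 ] deg [ 1.000e-02 -0.000e+00 -4.677e+01]
[ 1.4177076  -1.37652694  0.59918544]
```

>>> arm_command(steps=[[10,-12.5,0.9,0,0,-45],[10,-12.5,0.9,0,0,-45],[10,-12.5,0.9,0,0,-45],[10,-12.5,0.9,0,0,-45],[10,-12.5,0.9,0,0,-45],[10,-12.5,0.9,0,0,-45],[10,-12.5,0.9,0,0,-45],[10,-12.5,0.9,0,0,-45],[10,-12.5,0.9,0,0,-45]])

```text
t: 1.85
eef_pos: [464.1, 7.1, 369.9]
tcp_rot: [-3.141, 0.0, 1.028]
ft_force: [-0.4, -0.3, -0.5]
opening: 0.356
```

```bash
python3 - <<'E'
from h import *
go([463.3,9.2,370],1.066)
m=camera_model("wrist");im=read_camera("wrist");cv2.imwrite("pics/w1.png",im[:,:,::-1])
print(proj(m,[[463.3,9.2,139]]),proj(m,loc([552.2,90.4,.0266],posts[[10,11,9,6,7]])))
np.save("w1.npy",np.array([m["K"],m["xyz"],m["rotation"]],object),allow_pickle=True)
E
```

```text
t 1.85 cm [ 0.14 -0.18 -0.01] deg [-0.01  0.01 -2.2 ]
[[316.01892423 258.01813607]] [[378.03008273 205.8608192 ]
 [256.61596453 280.34853902]
 [455.19920092 158.51746458]
 [440.44844152 309.3154581 ]
 [324.55567303 373.13377156]]Traceback (most recent call last):
  File "<stdin>", line 5, in <module>
ValueError: could not broadcast input array from shape (3,3) into shape (3,)
```

View pics/w1.png

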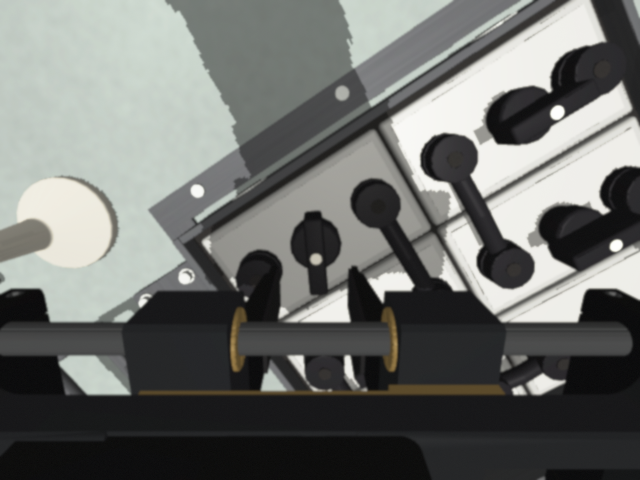

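The wing's centre dot is at (316,259), and I predicted (316,258). The wing runs from (313,212) to (318,293), so it's nearly parallel to the pads and needs about -2.5° more. Next I'll descend and grip it.

>>> arm_command(steps=[[0.1,-0.2,3,0,0,-2.5],[0.1,-0.2,5,0,0,-2.5],[0.1,-0.2,6,0,0,-2.5],[0.1,-0.2,6.6,0,0,-2.5],[0.1,-0.2,6.6,0,0,-2.5],[0.1,-0.2,6.6,0,0,-2.5]])

```text
t: 2.4
eef_pos: [463.1, 8.8, 304.3]
tcp_rot: [3.141, 0.0, 1.072]
ft_force: [-0.3, 0.2, 0.2]
opening: 0.361
```

>>> arm_command(steps=[[0,0,0,0,0,0],[0,0,0,0,0,0],[0,0,0,0,0,0],[0,0,0,0,0,0],[0,0,0,0,0,0],[0,0,0,0,0,0]], jaw=0.5)

```text
t: 2.9
eef_pos: [463.0, 9.0, 304.4]
tcp_rot: [3.141, -0.0, 1.073]
ft_force: [0.2, 2.1, 6.5]
opening: 0.125
```

```bash
python3 - <<'E'
from h import *
go([463.3,9.2,304],0.0266)
s=state();print(s)
E
```

```text
t 2.9 cm [0.03 0.02 0.04] deg [ 3.000e-02 -4.000e-02  5.996e+01]
{'t': 2.9, 'joints': array([-1.23349224e-01,  4.12858877e-01,  2.05468200e+00, -5.93807309e-06,
        6.73163740e-01, -1.19650197e+00]), 'qvel': array([-0.00025599,  0.00044865, -0.00213577,  0.00129536, -0.00023422,
       -0.00057597]), 'tau': array([ -0.86352233, -44.19166088, -15.64674675,  -0.16392691,
        -0.04453528,   0.11644521]), 'eef_pos': array([462.99404399,   9.00285549, 304.41452725]), 'tcp_rot': array([ 3.14076474e+00, -3.21231681e-04,  1.07315752e+00]), 'ft_force': array([0.15171617, 2.12464416, 6.49789983]), 'moment': array([ 0.36390459, -0.15035576,  0.1187041 ]), 'opening': 0.12521333248735997}
```

>>> arm_command(steps=[[0,0,0,0,0,6],[0,0,0,0,0,12],[0,0,0,0,0,18],[0,0,0,0,0,24],[0,0,0,0,0,30],[0,0,0,0,0,36],[0,0,0,0,0,42],[0,0,0,0,0,47],[0,0,0,0,0,52],[0,0,0,0,0,55],[0,0,0,0,0,57],[0,0,0,0,0,57]])

```text
t: 3.9
eef_pos: [463.2, 9.1, 304.4]
tcp_rot: [3.142, -0.002, 0.077]
ft_force: [1.5, 4.0, 5.3]
opening: 0.123
```

```bash
python3 - <<'E'
from h import *
go([463.3,9.2,304],0.0266)
s=state();print(s['eef_pos'],s['tcp_rot'],s['ft_force'],s['moment'],s['tau'][5],s['opening'])
E
```

```text
t 3.9 cm [ 0.01 -0.01  0.04] deg [ 0.   -0.1   2.87]
[463.23958009   9.13000077 304.39336346] [ 3.14154980e+00 -1.70229604e-03  7.66217634e-02] [1.4984656  4.01026747 5.2821057 ] [ 0.67245001 -0.47871081  0.04138578] 0.7950786128640175 0.12331045896499108
```

>>> arm_command(steps=[[0,0,0,0,0,1],[0,0,0,0,0,2],[0,0,0,0,0,3],[0,0,0,0,0,4],[0,0,0,0,0,4],[0,0,0,0,0,4]])

```text
t: 4.4
eef_pos: [463.3, 9.1, 304.4]
tcp_rot: [3.142, -0.002, 0.01]
ft_force: [2.1, 4.4, 6.2]
opening: 0.124
```

```bash
python3 - <<'E'
from h import *
go([463.3,9.2,304],0.0266)
s=state();print(s['eef_pos'],s['tcp_rot'],s['ft_force'],s['moment'],s['tau'][5],s['opening'])
E
```

```text
t 4.4 cm [ 0.   -0.01  0.04] deg [ 0.01 -0.1  -0.94]
[463.25252295   9.12564171 304.40961446] [ 3.14151881e+00 -1.76739707e-03  1.02322958e-02] [2.06948099 4.37493683 6.23663413] [ 0.87222186 -0.52130733  0.29452109] 0.35554803907871246 0.12425220639479385
```

>>> arm_command(steps=[[0,0,0,0,0,1],[0,0,0,0,0,2],[0,0,0,0,0,3],[0,0,0,0,0,3],[0,0,0,0,0,3]])

```text
t: 4.82
eef_pos: [463.3, 9.1, 304.4]
tcp_rot: [3.141, -0.002, -0.041]
ft_force: [2.9, 4.9, 5.8]
opening: 0.131
```

```bash
python3 - <<'E'
from h import *
go([463.3,9.2,304],0.0266)
s=state();print(s['eef_pos'],s['tcp_rot'],s['ft_force'],s['moment'],s['tau'][5],s['opening'])
E
```

```text
t 4.8167 cm [ 0.   -0.01  0.04] deg [ 0.02 -0.1  -3.88]
[463.26015006   9.14815796 304.41717082] [ 3.14135345e+00 -1.81492322e-03 -4.11962095e-02] [2.88661145 4.94890834 5.83247978] [ 0.92069705 -0.5243867   0.71240968] 0.7873089797794819 0.13111244170765898
```

The moment rose to 0.71 N m and the jaws spread slightly, so the plug is on its stop. I'll release, rise and look.

>>> arm_command(steps=[[0,0,0,0,0,0],[0,0,0,0,0,0],[0,0,0,0,0,0],[0,0,-2,0,0,0],[0,0,-5,0,0,0],[0,0,-8,0,0,0],[0,0,-10,0,0,0],[0,0,-10,0,0,0],[0,0,-10,0,0,0]], jaw=3.4)

```text
t: 5.57
eef_pos: [462.6, 8.9, 404.5]
tcp_rot: [3.141, -0.002, -0.044]
ft_force: [0.2, -0.1, 0.4]
opening: 0.361
```

```bash
python3 - <<'E'
from h import *
im=read_camera("wrist");cv2.imwrite("pics/w2.png",im[:,:,::-1])
go([495,-273,404],-1.544)
E
```

```text
t 5.6167 cm [ 4.48 28.02 -0.04] deg [2.000e-02 1.000e-02 8.595e+01]
```

View pics/w2.png

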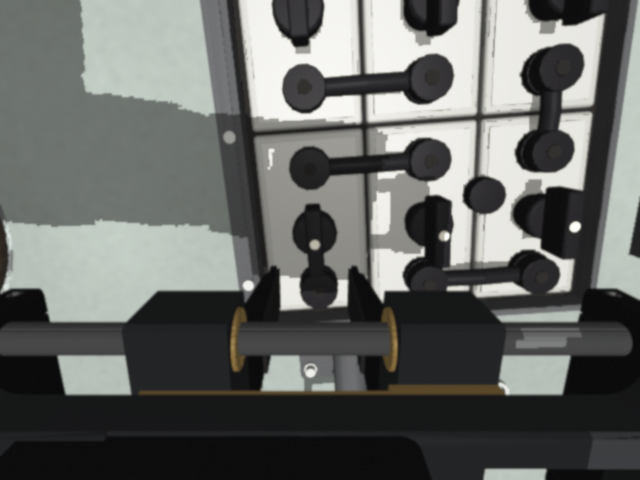

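The plug's wing, from (313,208) to (317,285), lies on the line of its post covers at (310,168) and (319,287), so it's closed. Next is the handle.

>>> arm_command(steps=[[4.5,28,0,0,0,86],[4.5,28,0,0,0,86],[4.5,28,0,0,0,86],[4.5,28,0,0,0,86],[4.5,28,0,0,0,86],[4.5,28,0,0,0,86],[4.5,28,0,0,0,86],[4.5,28,0,0,0,86],[4.5,28,0,0,0,86],[4.5,28,0,0,0,86],[4.5,28,0,0,0,86],[4.5,28,0,0,0,86]], jaw=6)

```text
t: 6.62
eef_pos: [495.5, -273.0, 402.1]
tcp_rot: [3.139, 0.002, -1.55]
ft_force: [0.2, 0.8, 0.3]
opening: 0.632
```

>>> arm_command(steps=[[0,0,6,0,0,0],[0,0,8,0,0,0],[0,0,8,0,0,0],[0,0,8,0,0,0]])

```text
t: 6.95
eef_pos: [495.5, -272.8, 322.2]
tcp_rot: [3.137, 0.003, -1.544]
ft_force: [0.7, 0.0, 0.1]
opening: 0.633
```

```bash
python3 - <<'E'
from h import *
go([495,-273,226],-1.544)
m=camera_model("wrist");im=read_camera("wrist");cv2.imwrite("pics/w3.png",im[:,:,::-1])
import pickle;pickle.dump(m,open("w3.pkl","wb"))
print(proj(m,[[495,-273,63],[495,-195,73]]),state()["eef_pos"])
E
```

```text
t 6.95 cm [0.05 0.   9.62] deg [0.26 0.19 0.01]
[[315.13283214 245.73152728]
 [197.4910497  247.19563358]] [ 495.84889194 -272.99159158  324.04944039]
```

View pics/w3.png

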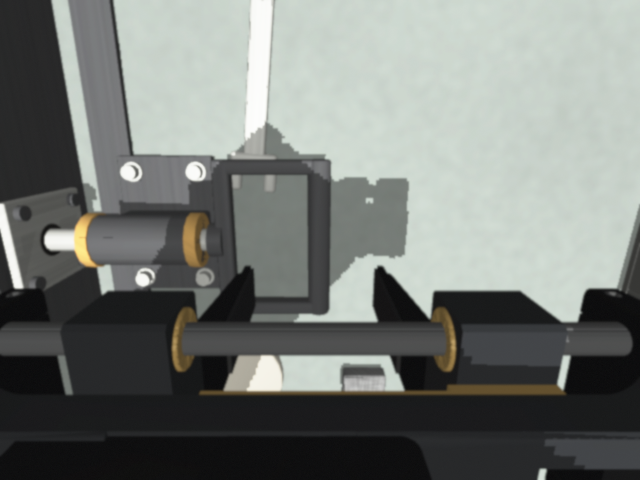

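```bash
python3 - <<'E'
from h import *
import pickle;m=pickle.load(open("w3.pkl","rb"))
b=ray(m,(318.5,237),57);print("bar",b,ray(m,(308,237),55)[1],ray(m,(329,237),55)[1],"tube",ray(m,(209.5,239),74),ray(m,(207.5,262),55))
go([b[0],b[1],226.3],-1.544)
E
```

```text
bar [ 499.62281747 -275.25540517   57.        ] -267.8562713495459 -282.7330531863845 tube [ 501.1748976  -203.53833421   74.        ] [ 478.12682034 -195.63567611   55.        ]
t 7.0 cm [ 0.25 -0.38  9.77] deg [0.08 0.05 0.01]
```

The bar centre is at (318,237), which puts it at about y = -275.3 and x = 500. The tube axis is at row 239. I'll descend with the jaws 6 cm open.

>>> arm_command(steps=[[0.25,-0.4,3,0,0,0],[0.25,-0.4,6,0,0,0],[0.25,-0.4,8.5,0,0,0],[0.25,-0.4,9.7,0,0,0],[0.25,-0.4,9.7,0,0,0],[0.25,-0.4,9.7,0,0,0]])

```text
t: 7.5
eef_pos: [500.2, -275.5, 228.4]
tcp_rot: [-3.14, -0.001, -1.544]
ft_force: [0.1, 0.3, 1.3]
opening: 0.631
```

```bash
python3 - <<'E'
from h import *
go([499.6,-275.3,226.3],-1.544);s=state();print(s['ft_force'],s['tcp_rot'])
E
```

```text
t 7.5 cm [-0.02  0.06  0.21] deg [-0.07 -0.05  0.01]
[0.11253065 0.28297826 1.34772722] [-3.14044687e+00 -9.38063776e-04 -1.54385444e+00]
```

>>> arm_command(steps=[[0,0,0.2,0,0,0],[0,0,0.2,0,0,0],[0,0,0.2,0,0,0],[0,0,0.2,0,0,0],[0,0,0.2,0,0,0],[0,0,0.2,0,0,0],[0,0,0.2,0,0,0],[0,0,0.2,0,0,0]], jaw=0.8)

```text
t: 8.17
eef_pos: [499.6, -275.3, 225.1]
tcp_rot: [-3.141, -0.0, -1.544]
ft_force: [-0.1, -1.1, 1.7]
opening: 0.165
```

```bash
python3 - <<'E'
from h import *
go([499.6,-275.3,226.3],-1.544);s=state();print(s['ft_force'],s['tcp_rot'],s['eef_pos'],s['opening']*95.1)
E
```

```text
t 8.1667 cm [-0.    0.   -0.12] deg [-0.01 -0.02  0.  ]
[-0.12758443 -1.11150647  1.65525023] [-3.14147505e+00 -4.01138300e-04 -1.54391366e+00] [ 499.61246246 -275.3041811   225.09679063] 15.730595998895456
```

>>> arm_command(steps=[[0.4,0,0,0,0,0],[0.8,0,0,0,0,0],[1.2,0,0,0,0,0],[1.6,0,0,0,0,0],[2.0,0,0,0,0,0],[2.4,0,0,0,0,0],[2.8,0,0,0,0,0],[3.1,0,0,0,0,0],[3.4,0,0,0,0,0],[3.4,0,0,0,0,0],[3.4,0,0,0,0,0],[3.4,0,0,0,0,0]])

```text
t: 9.17
eef_pos: [500.7, -307.3, 225.0]
tcp_rot: [3.14, 0.004, -1.544]
ft_force: [3.6, 17.5, 7.4]
opening: 0.161
```

```bash
python3 - <<'E'
from h import *
s=state();print(s['ft_force'],s['tcp_rot'],s['eef_pos'],s['opening']*95.1)
im=read_camera("wrist")[180:300,60:220];cv2.imwrite("pics/w4.png",cv2.resize(im[:,:,::-1],None,fx=5,fy=5,interpolation=cv2.INTER_CUBIC))
E
```

```text
[ 3.60106566 17.52756554  7.38973699] [ 3.14014912  0.00386697 -1.54412502] [ 500.69287801 -307.26293714  225.03061634] 15.320567643010916
```

View pics/w4.png

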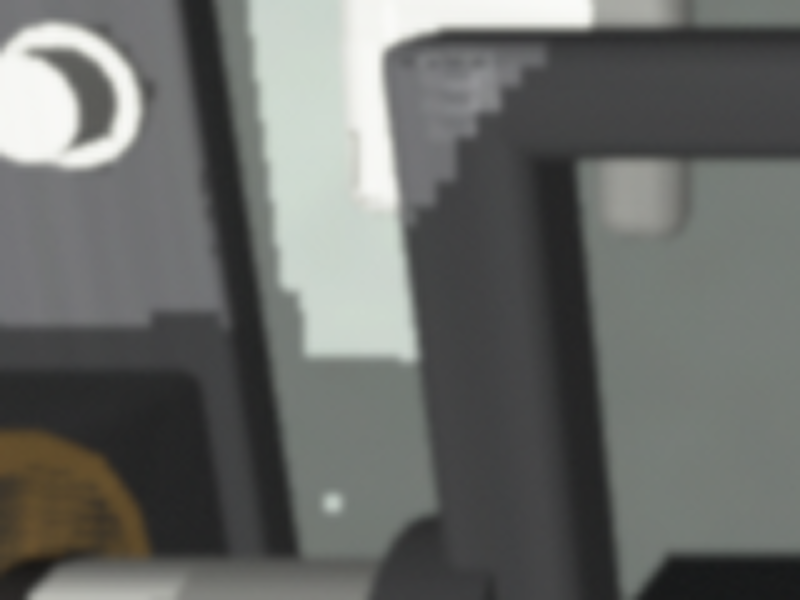

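The jaws have moved 32.0 mm at 17.5 N, and a dark patch, probably the groove, is just showing at the bush at crop (10,580). I'll pull slightly more and look again, using the wider view.

>>> arm_command(steps=[[0.15,0,0,0,0,0],[0.3,0,0,0,0,0],[0.3,0,0,0,0,0],[0.3,0,0,0,0,0]])

```text
t: 9.55
eef_pos: [500.8, -310.1, 225.0]
tcp_rot: [3.14, 0.004, -1.544]
ft_force: [4.5, 18.3, 7.2]
opening: 0.16
```

```bash
python3 - <<'E'
from h import *
s=state();print(s['ft_force'],s['tcp_rot'],s['eef_pos'],s['opening']*95.1)
im=read_camera("wrist")[260:340,20:180];a=cv2.resize(im,None,fx=5,fy=5,interpolation=cv2.INTER_CUBIC)[:300]
b=cv2.resize(read_camera("top")[215:245,390:470],None,fx=10,fy=10,interpolation=cv2.INTER_CUBIC)
cv2.imwrite("pics/w5.png",np.vstack([a,b])[:,:,::-1])
E
```

```text
[ 4.48555475 18.26103718  7.16062264] [ 3.14004346  0.00411211 -1.54406457] [ 500.79497842 -310.1280865   225.04955748] 15.19006200135828
```

View pics/w5.png

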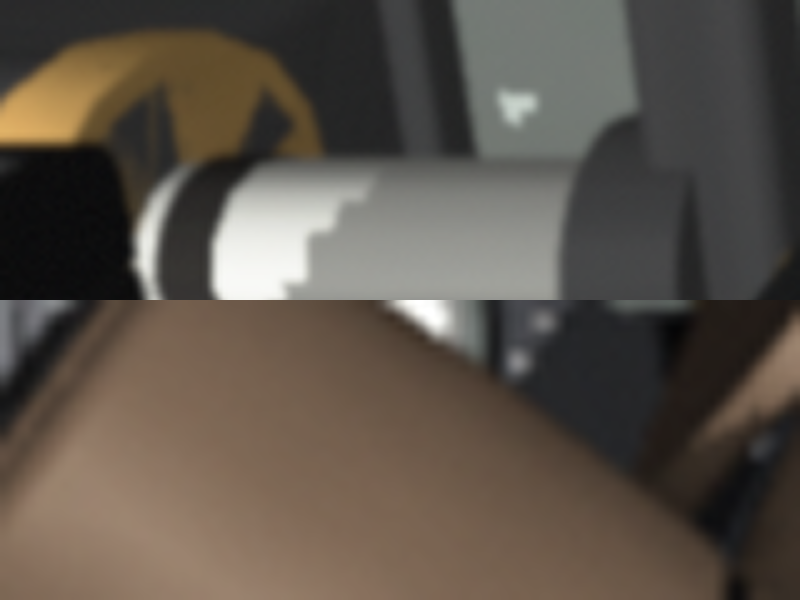

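The groove is wholly out: the dark band spans crop (160–240, 230), and about 2 mm of bright rod shows between it and the bronze bush. I'll check that the hold is steady.

>>> arm_command(steps=[[0,0,0,0,0,0],[0,0,0,0,0,0],[0,0,0,0,0,0],[0,0,0,0,0,0],[0,0,0,0,0,0],[0,0,0,0,0,0],[0,0,0,0,0,0],[0,0,0,0,0,0],[0,0,0,0,0,0],[0,0,0,0,0,0],[0,0,0,0,0,0],[0,0,0,0,0,0]])

```text
t: 10.65
eef_pos: [500.8, -310.1, 225.0]
tcp_rot: [3.14, 0.004, -1.544]
ft_force: [3.4, 17.9, 6.9]
opening: 0.159
```

```bash
python3 - <<'E'
from h import *
s=state();print(s['ft_force'],s['eef_pos'],s['opening']*95.1)
im=read_camera("wrist")[240:340,20:180];a=cv2.resize(im,None,fx=5,fy=5,interpolation=cv2.INTER_CUBIC)
cv2.imwrite("pics/w6.png",a[:,:,::-1])
E
```

```text
[ 3.43041414 17.8890298   6.86989758] [ 500.78903334 -310.09985149  225.03169388] 15.141296537672995
```

View pics/w6.png

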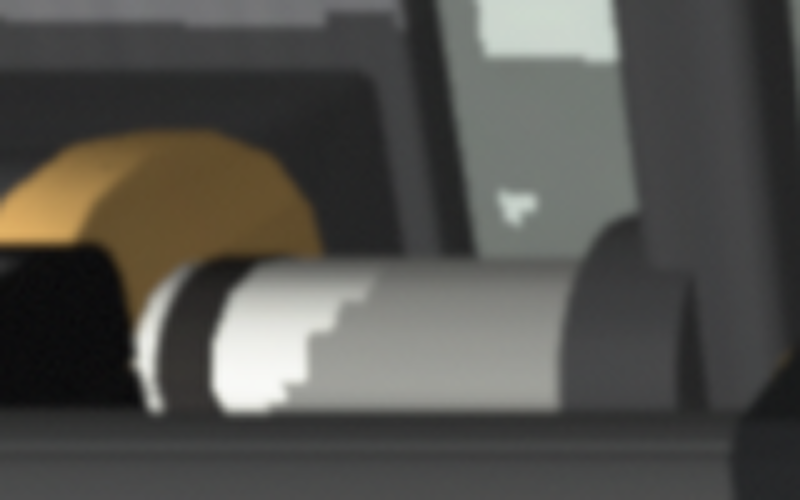

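The picture hasn't changed: the groove band at (160–215, 360) is clear of the bush and the rod is steady. I'm handing in.

```bash
python3 -c "
from cell import *
print(job_done())"
```

```text
the job is handed in; nothing more can be done
None
```

I closed the open vent plug first, then pulled the lock bolt until its groove came clear. I handed in at about 10.7 s with the gripper still holding the D-handle.

- **Vent plug:** it was in the near-right cell. I turned its wing clockwise about 60° until it met the stop: the moment rose to about 0.7 N m and the jaws spread slightly. The wrist picture afterwards shows the wing in line with its two post covers.
- **Lock bolt:** the jaws moved 34.8 mm from home. The wrist pictures show the whole groove outside the bronze bush, with about 2 mm of bright rod between them. That puts the bolt at about 34 mm.
- **Hold:** over one second the position stayed steady at about 18 N. The jaw opening crept by only 0.05 mm.
- **Disagreements:** 18 N by itself would mean about 29 mm of pull. I trusted the groove in the picture instead, since the spring force is only given roughly. The arm blocked the top camera at the end, so only the wrist camera confirmed the groove.
- **Other things:** I planned the moves to clear the other plugs and the loose items, and felt no unexpected contact. I took no final picture of all of them.

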